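# Find the matching gear wheel in the lidded tubs

## Task

One of the three closed tubs holds a gear wheel with a long hub like the sample on the black base plate. Lift the lids one at a time until you find it, and set that wheel, and nothing else, gently down flat in the wooden tray without dropping it. Leave the lids on the table clear of the tray or back on tubs, keep the tubs standing upright, and leave the bottle, cup and tower where they are.

Things in the scene. Friction and masses are not known exactly. Their poses are not given: they have to be found in the camera images.
- tub0_rim (a point): One of three identical loose round white tubs, outer diameter 120 mm, inner 114 mm, 76 mm tall, floor 4 mm thick, 0.35 kg. The point is the centre of its mouth at rim height, 76 mm above the table; z up. One kit part lies in it, its centre within 10 mm of the tub's, turned any way; which part is unknown.
- lid0_knob (a point): Loose lid, at first on tub0; all lids alike, grey, 60-105 g: disc 126 mm across, 6 mm thick, 6 mm plug (102 mm across) below, upright round knob 28 mm across, 38 mm tall in the middle. The point is the knob's centre, 19 mm over the disc's top, 31 mm over the plug's underside; 101 mm above the table on a tub, 31 mm when the lid lies on the table.
- tub1_rim (a point): One of three identical loose round white tubs, outer diameter 120 mm, inner 114 mm, 76 mm tall, floor 4 mm thick, 0.35 kg. The point is the centre of its mouth at rim height, 76 mm above the table; z up. One kit part lies in it, its centre within 10 mm of the tub's, turned any way; which part is unknown.
- lid1_knob (a point): Loose lid, at first on tub1; all lids alike, grey, 60-105 g: disc 126 mm across, 6 mm thick, 6 mm plug (102 mm across) below, upright round knob 28 mm across, 38 mm tall in the middle. The point is the knob's centre, 19 mm over the disc's top, 31 mm over the plug's underside; 101 mm above the table on a tub, 31 mm when the lid lies on the table.
- tub2_rim (a point): One of three identical loose round white tubs, outer diameter 120 mm, inner 114 mm, 76 mm tall, floor 4 mm thick, 0.35 kg. The point is the centre of its mouth at rim height, 76 mm above the table; z up. One kit part lies in it, its centre within 10 mm of the tub's, turned any way; which part is unknown.
- lid2_knob (a point): Loose lid, at first on tub2; all lids alike, grey, 60-105 g: disc 126 mm across, 6 mm thick, 6 mm plug (102 mm across) below, upright round knob 28 mm across, 38 mm tall in the middle. The point is the knob's centre, 19 mm over the disc's top, 31 mm over the plug's underside; 101 mm above the table on a tub, 31 mm when the lid lies on the table.
- tray: Shallow round wooden tray fixed to the table, 160 mm across, floor 4 mm thick, rim 10 mm high and 4 mm thick. Origin: centre of its underside, on the table; z up.
- sample: Sample, fixed to the table: black studded base plate 116 x 116 x 8 mm, on it a white gear wheel: disc 88 mm across its teeth, 16 mm thick, with a plain round hub 32 mm across standing on its centre, 42 mm tall above the disc (58 mm overall). Origin: centre of the plate's underside, on the table; z up.
- sample_hub (a point): Centre of the sample's hub top, 66 mm above the table. The wheel wanted is its loose twin, 0.24 kg, lying disc down in a tub, hub top 62 mm above the table. The other tubs hold a wheel with the same disc but a hub just 14 mm tall (hub top 34 mm above the table, 0.10 kg) and a flat rectangular frame 88 x 58 x 14 mm, open in the middle (0.06 kg).
- bottle: Bystander: full drinking bottle, 64 mm across, 180 mm tall. Origin: centre of its base.
- cup: Bystander: empty white cup without handle, 76 mm across, 95 mm tall. Origin: centre of its base.
- tower: Bystander: white ladder tower 160 mm tall on a black 90 x 90 mm base plate. Origin: centre of its base.

How it is judged:
At the end, for the whole second after the job is handed in: The long-hub wheel alone rests released in the tray (which carries 1.9 to 2.7 N, the weight of that wheel only); each lid's knob is over 142 mm from the tray's centre sideways and below 125 mm, on the table or a tub; all tubs stand upright within 0.1 rad (contact force between tray and anything else between 1.9 and 2.7 N and horizontal distance between each of lid0_knob, lid1_knob, lid2_knob and tray above 0.142 m and height (world z) of each of lid0_knob, lid1_knob, lid2_knob below 0.125 m and angle between each of tub0_rim, tub1_rim, tub2_rim's own z axis and vertical below 0.1 rad); the robot touches nothing.
It fails at once if something is dropped into the tray or pressed hard on it (over 50 N) (contact force between tray and anything else above 50 N).
It fails at once if a tub is tipped by more than 30 degrees (angle between any of tub0_rim, tub1_rim, tub2_rim's own z axis and vertical above 0.52 rad).
It fails at once if the bottle is moved by more than 30 mm (distance of bottle from where it was at the start of the episode above 0.03 m).
It fails at once if the cup is moved by more than 30 mm (distance of cup from where it was at the start of the episode above 0.03 m).
It fails at once if the tower is moved by more than 30 mm (distance of tower from where it was at the start of the episode above 0.03 m).
It also fails if it takes over 72 s, if anything falls off the work surface, if the arm or the gripper's body presses on something with over 40 N, if the wrist force passes 120 N, or if a joint passes its speed limit or range.

## Robot

A 6-joint arm with a two-finger parallel gripper is mounted at the origin on the work surface. World frame = base frame: x ahead of the robot, y to its left, z up, the work surface at z = 0. Lengths are in m, angles in rad, forces in N, time in s.
With the tool pointing down it reaches from about 0.25 to 0.775 m from the base axis. Payload 4 kg.
Tool frame: the origin (TCP) lies midway between the tips of the shut fingers; the grasp point (between the pads) lies 19 mm behind it (manip.grasp_offset is the distance from the TCP to the grasp point, in m); x points along the fingers, y is the direction in which the jaws open and shut, and the axes are right-handed (so a half turn about x gives the same grasp; the last joint's range is limited). The gripper opens to 94 mm and grips with 3 to 60 N. Pads are 16 mm wide; open, the fingers measure 119 mm over their backs; the gripper's body (75 mm by 177 mm) begins 78 mm behind the grasp point.
Start: joints at [-1.378, 0.087, 1.371, -0, 1.684, -0.103], TCP at [0.16, -0.526, 0.177] pointing down, gripper open.
Joint ranges: [-3.1, 3.1], [-0.76, 2.03], [0.27, 2.55], [-1.08, 4.22], [0.17, 2.65], [-2.57, 2.57]. Speed limits (rad/s): [2.79, 2.79, 3.14, 3.14, 3.14, 3.14].

## Interface

Orientations are given as a unit quaternion [x, y, z, w].
In Python, from rig import manip, vision, workorder, nets gives the robot as it stands.
- The arm moves only by the shell command python3 -m handwheel 'ROWS' [FORCE]. ROWS is text: rows parted by semicolons, each of 7 numbers parted by spaces: the shift along the world's x, y, z in m, then the turn, a rotation vector about the world's x, y, z in degrees, then the finger opening in m, from 0 to 0.094. In form: x y z ax ay az hand; .... A call has 1 to 8 rows; each row is the pose to reach, as a shift and turn from the pose commanded when the call began; what a row does not reach only later rows make up. A row lasts 1/12 s, in which the tool goes at most 41.7 mm and 7.16 degrees, less where a joint would pass 70% of its speed; a pose out of reach is approached as far as the arm can. A call with a gripper value outside its range is refused whole. The fingers move at their own pace and stop on an object; FORCE is the grip in N (left out, the last holds). Time passes only in rows, so rows that repeat a pose let the fingers close. It gives the time, the measured TCP pose, the force and the opening at its end, in the units of the state.
- manip.read_state(): the state, without advancing time (a new reading comes with each control period).
- vision.snapshot(name): name is "scene" or "top" or "wrist"; returns the picture (420x560x3 uint8, red, green, blue); there is no depth.
- vision.camera_params(name): a dict with "intrinsics" (3x3 intrinsics, pixels), "k1" (the pictures are not rectified: a ray, as slopes to the right and down, at radius r is drawn at 1 + k1 r^2 times it, then the intrinsics apply), "extrinsics" (4x4, takes a point from world to camera coordinates). Camera axes: x right, y up, looking along -z (the intrinsics and any distortion apply to the point x, -y, -z); pixel columns grow to the right and rows downward; lengths in m; the calibration is good to about 2 mm. A picture is of the moment at which its call begins: read the wrist's pose just before it. camera_params takes no time and is no camera call; for the wrist camera it gives the pose at the moment of the call.
- workorder.job_done(): hands the job in, once; it reports no verdict.
Trained networks look in the newest picture that a camera, given by its name, has taken for a name from the list of things; names that differ only in an ending like _2 or _b are one class to them, and where a whole thing is asked for, a point or a joint stands for the part that bears it (a point fixed in the world has none). Each returns a list of dicts, best first, with "confidence" (0 to 1); they miss things now and then, are a little off and sometimes report something else, mostly with a low value. They report only what shows in the picture. A call takes as long as a camera call.
- nets.regions_of(camera, query): "region" (420x560 bool, what is visible of it).
- nets.place_of(camera, query): "location" ([x, y, z] in m, in world coordinates, good to about 4 mm: a listed point, or the origin of a listed thing).
The state is a dict: "clock": time; "q": joint angles; "joint_vel": joint speeds; "joint_efforts": joint torques, N m; "eef_pos": TCP position; "orientation": TCP orientation; "ft_force": force on the tool from outside, world axes, zero at the start; "ft_torque": the same for the moment, N m; "width": finger opening in m.
Only numpy, scipy, OpenCV 4.12 (cv2) and the standard library are available. Lean on these libraries where they do the work, as an engineer would, in place of code of your own. Each camera call takes 0.05 s, during which the arm holds its last target. There are 200 camera calls.

## Working session

There is one attempt and no reset: what is moved stays moved. The work goes in short steps, Python scripts to look and compute and a shell command to move; the robot and the scene stay as the last step left them, time stands still between calls to the robot, and variables do not carry over. Pictures are saved under pics/ and viewed, on a budget of 10 in all, crops included, one or two more only if the job needs it, and the job is handed in when it is done.

```bash
mkdir -p pics
python3 - <<'E'
from rig import manip, vision, workorder, nets
import cv2,numpy as np
s=manip.read_state();print(s['clock'],s['eef_pos'],s['orientation'],s['width'])
a=vision.snapshot('scene');b=vision.snapshot('top')
cv2.imwrite('pics/a.png',cv2.cvtColor(cv2.resize(np.vstack([a,b]),None,fx=.71,fy=.71),cv2.COLOR_RGB2BGR))
for c in ['top','scene']:
  for n in ['lid0_knob','tub0_rim','tray','sample','bottle','cup','tower']:
    print(c,n,[(np.round(d['location'],3).tolist(),round(d['confidence'],2)) for d in nets.place_of(c,n)][:5])
E
```

```text
0.0 [ 0.16018452 -0.52552183  0.17592717] [-0.69933747 -0.10495852  0.69943748 -0.10343125] 0.09377275930056508
top lid0_knob [([0.621, -0.179, 0.104], 0.72)]
top tub0_rim []
top tray [([0.454, 0.398, -0.004], 0.97)]
top sample [([0.475, -0.375, 0.003], 0.93), ([0.797, -0.092, 0.001], 0.28)]
top bottle [([0.679, -0.373, 0.001], 0.98)]
top cup [([0.692, 0.388, -0.003], 0.75), ([0.476, -0.38, 0.069], 0.64), ([0.599, 0.17, 0.099], 0.4)]
top tower [([0.798, -0.09, -0.001], 0.93)]
scene lid0_knob [([0.623, -0.18, 0.1], 0.56)]
scene tub0_rim []
scene tray [([0.602, -0.003, 0.101], 0.74), ([0.458, 0.4, -0.003], 0.71)]
scene sample [([0.482, -0.375, 0.002], 0.58)]
scene bottle [([0.679, -0.376, -0.0], 0.55)]
scene cup [([0.691, 0.393, 0.002], 0.68)]
scene tower [([0.802, -0.089, -0.0], 0.82)]
```

View pics/a.png

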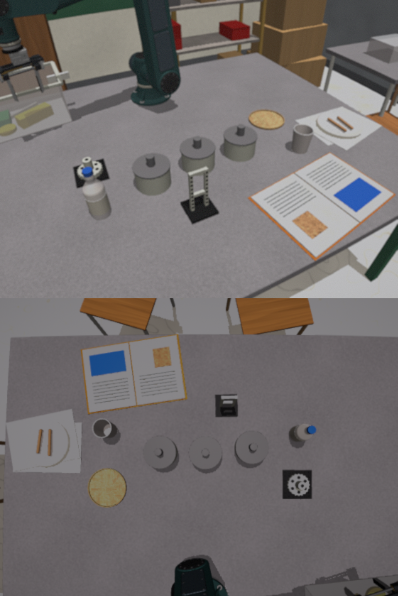

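```bash
cat > h.py <<'E'
from rig import manip, vision, workorder, nets
import cv2,numpy as np
def ray(cam,u,v,z):
    p=vision.camera_params(cam);K=np.array(p['intrinsics']);E=np.array(p['extrinsics'])
    x=np.array([(u-K[0,2])/K[0,0],(v-K[1,2])/K[1,1]]);y=x.copy()
    for _ in range(20): y=x/(1+p['k1']*(y@y))
    d=E[:3,:3].T@np.array([y[0],-y[1],-1]);o=-E[:3,:3].T@E[:3,3]
    return o+d*(z-o[2])/d[2]
def proj(cam,P):
    p=vision.camera_params(cam);K=np.array(p['intrinsics']);E=np.array(p['extrinsics'])
    c=E[:3,:3]@np.array(P)+E[:3,3];y=np.array([c[0],-c[1]])/-c[2];y=y*(1+p['k1']*(y@y))
    return K[0,0]*y[0]+K[0,2],K[1,1]*y[1]+K[1,2]
E
python3 - <<'E'
from h import *
for n in ['lid0_knob','lid1_knob','lid2_knob','tub1_rim','tub2_rim']:
  for c in ['top','scene']:
    print(c,n,[(np.round(d['location'],3).tolist(),round(d['confidence'],2)) for d in nets.place_of(c,n)])
for P in [(.6,0,.12),(.6,.17,.12),(.62,-.18,.12)]: print(proj('top',P))
E
```

```text
top lid0_knob [([0.621, -0.179, 0.104], 0.72)]
scene lid0_knob [([0.623, -0.18, 0.1], 0.56)]
top lid1_knob []
scene lid1_knob [([0.6, -0.005, 0.102], 0.96)]
top lid2_knob [([0.601, 0.174, 0.099], 0.86)]
scene lid2_knob [([0.598, 0.169, 0.099], 0.61)]
top tub1_rim [([0.688, 0.386, -0.002], 0.26)]
scene tub1_rim []
top tub2_rim []
scene tub2_rim [([0.602, 0.17, 0.08], 0.92)]
(np.float64(287.40900658271033), np.float64(217.30180921987937))
(np.float64(222.1797058513126), np.float64(216.8746497629744))
(np.float64(356.9047566106012), np.float64(210.01112649364705))
```

The top view (lower half) shows three lidded tubs in a row at about (160,453), (206,455) and (251,448). The tray is at (108,488), the cup at (103,429), the sample at (297,484), the bottle at (304,432) and the tower at (228,405). The nets agree with this, so I'll move above lid 0.

```bash
python3 -c "
from scipy.spatial.transform import Rotation as R
print(R.from_quat([-0.69933747,-0.10495852,0.69943748,-0.10343125]).as_matrix().round(3))"
python3 -m handwheel '0.029 0.022 0.005 0 0 0 0.07;0.058 0.043 0.01 0 0 0 0.07;0.088 0.066 0.01 0 0 0 0.07;0.117 0.088 0.01 0 0 0 0.07;0.15 0.112 0.01 0 0 0 0.07;0.183 0.137 0.01 0 0 0 0.07;0.216 0.162 0.01 0 0 0 0.07;0.249 0.186 0.01 0 0 0 0.07' 20
```

```text
[[-0.     0.291 -0.957]
 [ 0.002 -0.957 -0.291]
 [-1.    -0.002 -0.   ]]
clock: 1.97
eef_pos: [0.4107, -0.3386, 0.1874]
orientation: [0.7, 0.104, -0.699, 0.104]
ft_force: [-0.0, -1.0, -0.6]
width: 0.0703
```

```bash
python3 -m handwheel '0.032 0.024 0 0 0 0 0.07;0.064 0.048 0 0 0 0 0.07;0.096 0.072 0 0 0 0 0.07;0.128 0.096 0 0 0 0 0.07;0.16 0.12 0 0 0 0 0.07;0.19 0.144 0 0 0 0 0.07;0.211 0.159 0 0 0 0 0.07;0.211 0.159 -0.02 0 0 0 0.07'; python3 -m handwheel '0 0 -0.03 0 0 0 0.07;0 0 -0.055 0 0 0 0.07;0 0 -0.075 0 0 0 0.07;0 0 -0.08 0 0 0 0.07;0 0 -0.08 0 0 0 0.02;0 0 -0.08 0 0 0 0.02;0 0 -0.08 0 0 0 0.02;0 0 -0.08 0 0 0 0.02' 20
```

```text
clock: 2.63
eef_pos: [0.6261, -0.1777, 0.1707]
orientation: [0.702, 0.105, -0.696, 0.107]
ft_force: [0.4, -0.7, -0.3]
width: 0.0698
clock: 3.3
eef_pos: [0.6216, -0.1818, 0.0896]
orientation: [0.701, 0.103, -0.698, 0.105]
ft_force: [-0.0, -0.2, -0.6]
width: 0.0468
```

```bash
python3 -m handwheel '0 0 0 0 0 0 0.02;0 0 0 0 0 0 0.02;0 0 0 0 0 0 0.02;0 0 0 0 0 0 0.02;0 0 0 0 0 0 0.02'; python3 -m handwheel '0 0 0.02 0 0 0 0.02;0 0 0.045 0 0 0 0.02;-0.02 0.004 0.06 0 0 0 0.02;-0.05 0.01 0.06 0 0 0 0.02;-0.085 0.018 0.06 0 0 0 0.02;-0.12 0.026 0.06 0 0 0 0.02;-0.155 0.034 0.06 0 0 0 0.02;-0.19 0.042 0.05 0 0 0 0.02'
```

```text
clock: 3.72
eef_pos: [0.6207, -0.1814, 0.088]
orientation: [0.7, 0.104, -0.699, 0.105]
ft_force: [0.2, -1.2, 2.3]
width: 0.0266
clock: 4.38
eef_pos: [0.4296, -0.139, 0.1383]
orientation: [0.7, 0.104, -0.698, 0.105]
ft_force: [0.8, 0.8, -0.2]
width: 0.0273
```

```bash
python3 -m handwheel '-0.02 0.005 -0.03 0 0 0 0.02;-0.03 0.008 -0.06 0 0 0 0.02;-0.03 0.008 -0.085 0 0 0 0.02;-0.03 0.008 -0.105 0 0 0 0.02;-0.03 0.008 -0.114 0 0 0 0.02;-0.03 0.008 -0.119 0 0 0 0.02;-0.03 0.008 -0.119 0 0 0 0.02;-0.03 0.008 -0.119 0 0 0 0.06'
python3 - <<'E'
from h import *
a=vision.snapshot('top')[130:330,140:440]
cv2.imwrite('pics/b.png',cv2.cvtColor(cv2.resize(a,None,fx=2,fy=2),cv2.COLOR_RGB2BGR))
for n in ['tub0_rim','sample_hub','sample','lid0_knob']: print(n,[(np.round(d['location'],3).tolist(),round(d['confidence'],2)) for d in nets.place_of('top',n)])
print(proj('top',(.622,-.18,.062)))
E
```

```text
clock: 5.05
eef_pos: [0.4012, -0.1315, 0.0189]
orientation: [0.7, 0.104, -0.699, 0.105]
ft_force: [-0.1, -0.1, -0.7]
width: 0.0304
tub0_rim [([0.625, -0.182, 0.076], 0.91), ([0.597, 0.17, 0.101], 0.23)]
sample_hub [([0.478, -0.378, 0.068], 0.77)]
sample [([0.478, -0.375, 0.002], 0.94)]
lid0_knob [([0.401, -0.128, 0.032], 0.73)]
(np.float64(353.39944805092136), np.float64(210.10516572330968))
```

View pics/b.png

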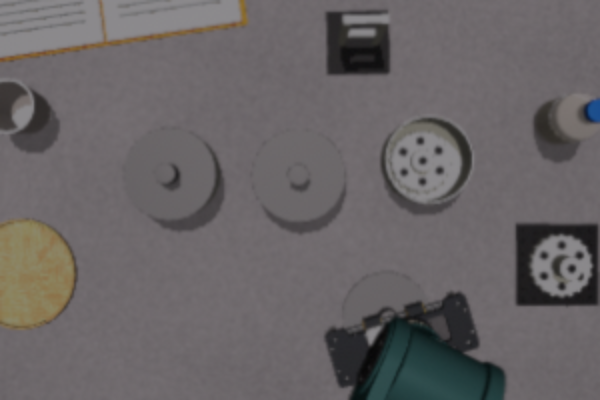

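Tub 0 is open at crop pixel (425,162). The hub is centred on the six bolt holes to within 1 px and casts no shadow. A tall hub would shift about 5 px, as the sample's does at (570,267), so this is the short wheel. Lid 0 is on the table at (0.40,-0.13). Next is lid 1.

```bash
python3 -m handwheel '0 0 0 0 0 0 0.07;0 0 0 0 0 0 0.07;0 0 0 0 0 0 0.07;0 0 0 0 0 0 0.07;0 0 0.025 0 0 0 0.07;0 0 0.06 0 0 0 0.07;0 0 0.1 0 0 0 0.07;0.02 0.013 0.13 0 0 0 0.07'; python3 -m handwheel '0.032 0.02 0.02 0 0 0 0.07;0.064 0.04 0.02 0 0 0 0.07;0.096 0.06 0.02 0 0 0 0.07;0.128 0.08 0.02 0 0 0 0.07;0.16 0.1 0.02 0 0 0 0.07;0.179 0.115 0.015 0 0 0 0.07;0.179 0.115 -0.01 0 0 0 0.07;0.179 0.115 -0.03 0 0 0 0.07'
python3 - <<'E'
from h import *
vision.snapshot('scene')
for n in ['lid1_knob','lid0_knob']: print(n,[(np.round(d['location'],3).tolist(),round(d['confidence'],2)) for d in nets.place_of('scene',n)])
E
```

```text
clock: 5.97
eef_pos: [0.4192, -0.1197, 0.1511]
orientation: [0.7, 0.102, -0.699, 0.104]
ft_force: [1.6, 0.1, 0.9]
width: 0.0701
clock: 6.63
eef_pos: [0.6008, -0.0018, 0.1172]
orientation: [0.7, 0.105, -0.699, 0.105]
ft_force: [-0.6, -0.6, 0.0]
width: 0.0702
lid1_knob [([0.603, -0.002, 0.102], 0.68)]
lid0_knob [([0.402, -0.125, 0.029], 0.83)]
```

```bash
python3 -m handwheel '0 -0.001 -0.02 0 0 0 0.07;0 -0.001 -0.03 0 0 0 0.05;0 -0.001 -0.03 0 0 0 0.02;0 -0.001 -0.03 0 0 0 0.02;0 -0.001 -0.03 0 0 0 0.02;0 -0.001 -0.03 0 0 0 0.02;0 -0.001 -0.03 0 0 0 0.02;0 -0.001 -0.03 0 0 0 0.02'; python3 -m handwheel '0 0 0 0 0 0 0.02;0 0 0 0 0 0 0.02;0 0 0.02 0 0 0 0.02;0 0 0.045 0 0 0 0.02;-0.02 0.006 0.06 0 0 0 0.02;-0.05 0.014 0.06 0 0 0 0.02;-0.085 0.024 0.06 0 0 0 0.02;-0.12 0.034 0.06 0 0 0 0.02'
```

```text
clock: 7.45
eef_pos: [0.5999, -0.0044, 0.0891]
orientation: [0.7, 0.104, -0.699, 0.104]
ft_force: [-1.2, 0.7, 2.9]
width: 0.0269
clock: 8.12
eef_pos: [0.478, 0.0302, 0.1477]
orientation: [-0.699, -0.104, 0.7, -0.104]
ft_force: [-1.1, 0.4, -0.5]
width: 0.0264
```

```bash
python3 -m handwheel '-0.03 0.01 -0.01 0 0 0 0.02;-0.06 0.02 -0.03 0 0 0 0.02;-0.08 0.028 -0.06 0 0 0 0.02;-0.088 0.03 -0.09 0 0 0 0.02;-0.088 0.03 -0.115 0 0 0 0.02;-0.088 0.03 -0.125 0 0 0 0.02;-0.088 0.03 -0.128 0 0 0 0.02;-0.088 0.03 -0.128 0 0 0 0.07'
python3 - <<'E'
from h import *
a=vision.snapshot('top')[180:250,240:400]
cv2.imwrite('pics/c.png',cv2.cvtColor(cv2.resize(a,None,fx=5,fy=5,interpolation=2),cv2.COLOR_RGB2BGR))
for n in ['tub1_rim','sample_hub','lid0_knob']: print(n,[(np.round(d['location'],3).tolist(),round(d['confidence'],2)) for d in nets.place_of('top',n)])
print(proj('top',(.6,-.003,.062)))
E
```

```text
clock: 8.78
eef_pos: [0.3914, 0.0599, 0.02]
orientation: [-0.699, -0.104, 0.7, -0.104]
ft_force: [0.3, -0.3, 0.2]
width: 0.0305
tub1_rim [([0.603, 0.002, 0.07], 0.75)]
sample_hub [([0.478, -0.376, 0.07], 0.75)]
lid0_knob [([0.399, -0.125, 0.032], 0.78)]
(np.float64(288.69653879449004), np.float64(217.74382914109353))
```

View pics/c.png

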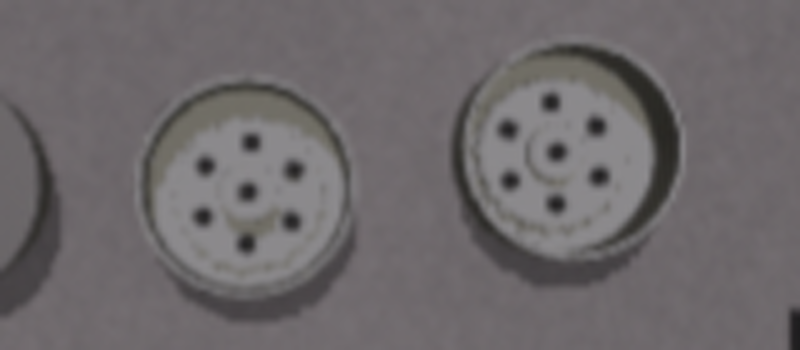

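Both open tubs hold wheels. Tub 1's hub, at (248,192), casts the larger shadow, which suggests it's the long one. I'll confirm with the oblique camera.

Run:
```python
from h import *
a=vision.snapshot('scene')
o=[]
for P in [(.622,-.18,.076),(.602,-.002,.076)]:
  u,v=map(int,proj('scene',P));print(u,v);o.append(cv2.resize(a[v-30:v+30,u-38:u+38],None,fx=5,fy=5,interpolation=2))
cv2.imwrite('pics/d.png',cv2.cvtColor(np.hstack(o),cv2.COLOR_RGB2BGR))
```

```text
213 233
278 208
```

View pics/d.png

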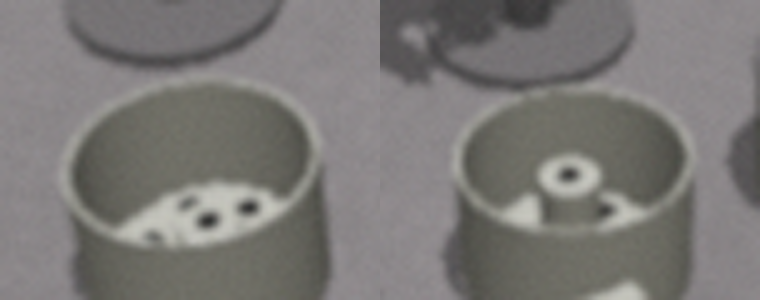

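The right crop (tub 1) clearly shows a tall hub, with its top at (569,175). Tub 0 on the left holds the short wheel. Next I'll locate the hub top from both views.

```bash
python3 - <<'E'
from h import *
print(ray('scene',277.4,212.6,.062),ray('top',289.2,218,.062),manip.read_state()['eef_pos'])
E
python3 -m handwheel '0 0 0 0 0 0 0.07;0 0 0 0 0 0 0.07;0 0 0 0 0 0 0.07;0 0 0 0 0 0 0.07;0 0 0.025 0 0 0 0.065;0 0 0.06 0 0 0 0.06;0 0 0.1 0 0 0 0.06;0.02 -0.007 0.13 0 0 0 0.06'
```

```text
[ 0.5992036  -0.00524635  0.062     ] [ 0.59930694 -0.00438367  0.062     ] [0.39298614 0.0597732  0.02170582]
clock: 9.7
eef_pos: [0.4101, 0.0537, 0.1531]
orientation: [0.7, 0.105, -0.699, 0.105]
ft_force: [0.6, 0.4, 0.2]
width: 0.06
```

```bash
python3 -m handwheel '0.032 -0.01 0 0 0 0 0.06;0.065 -0.02 0 0 0 0 0.06;0.1 -0.031 0 0 0 0 0.06;0.135 -0.042 0 0 0 0 0.06;0.165 -0.051 -0.01 0 0 0 0.06;0.184 -0.057 -0.02 0 0 0 0.06;0.189 -0.059 -0.04 0 0 0 0.06;0.189 -0.059 -0.055 0 0 0 0.06'; python3 -m handwheel '0 0 -0.01 0 0 0 0.06;0 0 -0.03 0 0 0 0.06;0 0 -0.045 0 0 0 0.06;0 0 -0.06 0 0 0 0.06;0 0 -0.068 0 0 0 0.06;0 0 -0.068 0 0 0 0.06'
```

```text
clock: 10.37
eef_pos: [0.6016, -0.007, 0.0931]
orientation: [-0.699, -0.104, 0.7, -0.104]
ft_force: [-0.8, -0.4, 0.2]
width: 0.0601
clock: 10.87
eef_pos: [0.5984, -0.0058, 0.0248]
orientation: [-0.698, -0.105, 0.701, -0.104]
ft_force: [0.0, -0.8, 0.9]
width: 0.0599
```

```bash
python3 -m handwheel '0 0 0.002 0 0 0 0.02;0 0 0.002 0 0 0 0.02;0 0 0.002 0 0 0 0.02;0 0 0.002 0 0 0 0.02;0 0 0.002 0 0 0 0.02;0 0 0.002 0 0 0 0.02;0 0 0.002 0 0 0 0.02;0 0 0.002 0 0 0 0.02' 30; python3 -m handwheel '0 0 0.01 0 0 0 0.02;0 0 0.03 0 0 0 0.02;0 0 0.055 0 0 0 0.02;0 0 0.08 0 0 0 0.02;0 0 0.1 0 0 0 0.02;0 0 0.115 0 0 0 0.02;0 0 0.12 0 0 0 0.02;0 0 0.12 0 0 0 0.02'
python3 - <<'E'
from h import *
a=vision.snapshot('scene')
u,v=map(int,proj('scene',(.6,0,.08)))
cv2.imwrite('pics/e.png',cv2.cvtColor(cv2.resize(a[v-90:v+60,u-100:u+100],None,fx=3,fy=3),cv2.COLOR_RGB2BGR))
vision.snapshot('top')
for c in ['top','scene']:
  print([(np.round(d['location'],3).tolist(),round(d['confidence'],2)) for d in nets.place_of(c,'tray')])
E
```

```text
clock: 11.53
eef_pos: [0.6009, -0.0059, 0.0302]
orientation: [0.7, 0.104, -0.699, 0.104]
ft_force: [-0.2, 0.7, 4.7]
width: 0.03
clock: 12.2
eef_pos: [0.6009, -0.0065, 0.1503]
orientation: [0.7, 0.104, -0.699, 0.105]
ft_force: [0.3, 1.3, -2.2]
width: 0.0303
[([0.455, 0.398, -0.003], 0.83)]
[([0.456, 0.398, -0.002], 0.92), ([0.798, -0.091, 0.001], 0.22)]
```

View pics/e.png

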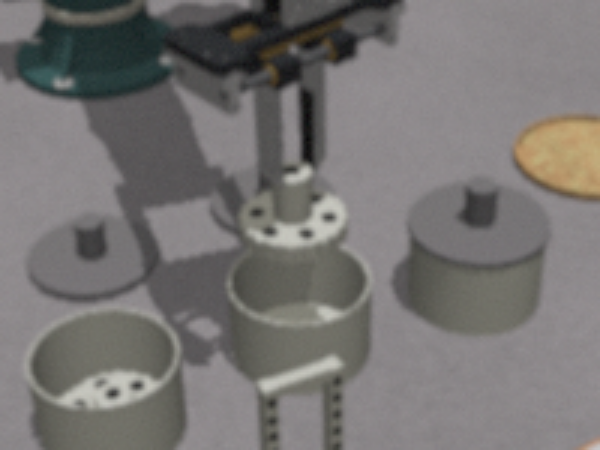

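The wheel is held level above tub 1, hub at (293,195), with about -2.2 N at the wrist. I'll take it round lid 2 to the tray.

```bash
python3 -m handwheel '-0.025 0.01 0.005 0 0 0 0.02;-0.055 0.025 0.005 0 0 0 0.02;-0.085 0.045 0.005 0 0 0 0.02;-0.112 0.07 0.005 0 0 0 0.02;-0.132 0.1 0.005 0 0 0 0.02;-0.142 0.135 0.005 0 0 0 0.02;-0.146 0.17 0.005 0 0 0 0.02;-0.146 0.205 0.005 0 0 0 0.02'; python3 -m handwheel '0 0.035 0 0 0 0 0.02;0 0.07 0 0 0 0 0.02;0 0.105 0 0 0 0 0.02;0 0.14 0 0 0 0 0.02;0 0.168 0 0 0 0 0.02;0 0.188 -0.01 0 0 0 0.02;0 0.199 -0.025 0 0 0 0.02;0 0.199 -0.045 0 0 0 0.02'
```

```text
clock: 13.07
eef_pos: [0.4523, 0.1999, 0.1532]
orientation: [-0.699, -0.104, 0.7, -0.104]
ft_force: [0.7, -0.7, -2.4]
width: 0.0299
clock: 13.73
eef_pos: [0.454, 0.4008, 0.1082]
orientation: [0.699, 0.106, -0.699, 0.105]
ft_force: [0.2, 0.8, -2.3]
width: 0.0305
```

```bash
python3 -m handwheel '0 0 -0.02 0 0 0 0.02;0 0 -0.04 0 0 0 0.02;0 0 -0.055 0 0 0 0.02;0 0 -0.065 0 0 0 0.02;0 0 -0.071 0 0 0 0.02;0 0 -0.075 0 0 0 0.02;0 0 -0.076 0 0 0 0.02;0 0 -0.076 0 0 0 0.02'; python3 -m handwheel '0 0 -0.001 0 0 0 0.02;0 0 -0.002 0 0 0 0.02;0 0 -0.002 0 0 0 0.02'
```

```text
clock: 14.4
eef_pos: [0.4547, 0.398, 0.0336]
orientation: [0.7, 0.104, -0.699, 0.104]
ft_force: [0.4, 0.5, -2.4]
width: 0.0304
clock: 14.65
eef_pos: [0.4553, 0.3984, 0.0323]
orientation: [0.7, 0.105, -0.698, 0.104]
ft_force: [1.3, -0.3, -0.6]
width: 0.0305
```

```bash
python3 -m handwheel '0 0 -0.0005 0 0 0 0.02;0 0 -0.001 0 0 0 0.02;0 0 -0.001 0 0 0 0.02'
```

```text
clock: 14.9
eef_pos: [0.456, 0.3986, 0.0318]
orientation: [0.701, 0.105, -0.698, 0.104]
ft_force: [3.0, 0.4, 2.9]
width: 0.0299
```

Contact at about 5 N. I'll release, then retreat straight up.

```bash
python3 -m handwheel '0 0 0 0 0 0 0.034;0 0 0 0 0 0 0.045;0 0 0 0 0 0 0.06;0 0 0 0 0 0 0.06;0 0 0 0 0 0 0.06;0 0 0 0 0 0 0.06'; python3 -m handwheel '0 0 0.01 0 0 0 0.06;0 0 0.03 0 0 0 0.06;0 0 0.06 0 0 0 0.06;0 0 0.095 0 0 0 0.06;0 0 0.125 0 0 0 0.06;-0.02 -0.03 0.14 0 0 0 0.06;-0.035 -0.065 0.14 0 0 0 0.06;-0.05 -0.1 0.14 0 0 0 0.06'; python3 -m handwheel '-0.01 -0.04 0 0 0 0 0.06;-0.02 -0.08 0 0 0 0 0.06;-0.02 -0.1 0 0 0 0 0.06;-0.02 -0.1 0 0 0 0 0.06'
python3 - <<'E'
from h import *
a=vision.snapshot('scene');b=vision.snapshot('top')
cv2.imwrite('pics/f.png',cv2.cvtColor(cv2.resize(np.vstack([a[100:],b[100:]]),None,fx=.9,fy=.9),cv2.COLOR_RGB2BGR))
for n in ['tray','bottle','cup','tower','lid0_knob','lid1_knob','lid2_knob']:
  print(n,[(np.round(d['location'],3).tolist(),round(d['confidence'],2)) for d in nets.place_of('top',n)])
E
```

```text
clock: 15.4
eef_pos: [0.4539, 0.3977, 0.0297]
orientation: [-0.699, -0.104, 0.7, -0.104]
ft_force: [0.6, 0.2, -0.1]
width: 0.0598
clock: 16.07
eef_pos: [0.4046, 0.2978, 0.1726]
orientation: [0.701, 0.105, -0.698, 0.104]
ft_force: [1.4, -0.1, 0.0]
width: 0.0604
clock: 16.4
eef_pos: [0.3841, 0.1949, 0.1715]
orientation: [0.7, 0.102, -0.699, 0.103]
ft_force: [1.4, 1.0, 0.6]
width: 0.06
tray [([0.452, 0.4, 0.0], 0.66)]
bottle [([0.681, -0.37, -0.003], 0.88), ([0.601, 0.0, 0.068], 0.66), ([0.475, -0.373, 0.002], 0.39)]
cup [([0.689, 0.389, 0.001], 0.77), ([0.478, -0.375, 0.001], 0.39), ([0.602, 0.001, 0.07], 0.33)]
tower [([0.798, -0.088, -0.002], 0.63)]
lid0_knob [([0.402, -0.127, 0.033], 0.9)]
lid1_knob [([0.391, 0.061, 0.03], 0.64)]
lid2_knob [([0.602, 0.17, 0.101], 0.73), ([0.689, 0.387, -0.002], 0.49), ([0.478, -0.38, 0.07], 0.16)]
```

View pics/f.png

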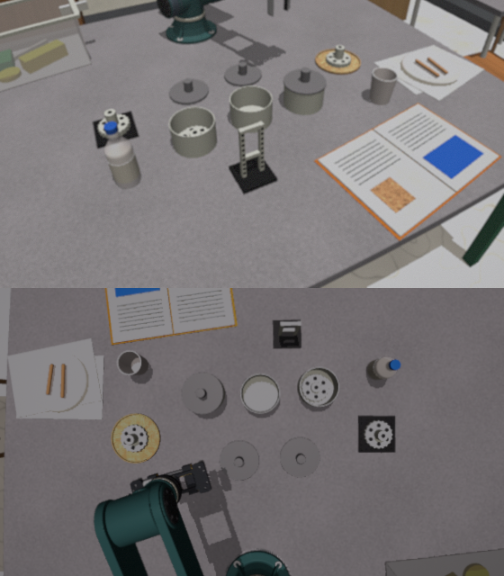

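The long-hub wheel lies flat in the tray at (135,438) in the top view, (338,57) in the scene view. Tub 1 is empty, the lids lie at (240,461) and (299,457), and everything else is where it was. The arm is clear, so I'll hand in.

```bash
python3 -c "
from rig import workorder; print(workorder.job_done())"
```

```text
the job is handed in; nothing more can be done
None
```

The long-hub wheel is in the wooden tray and the job is handed in at about 17 s on the robot clock; no verdict is reported.

- **Search:** I lifted lid 0 and found the short-hub wheel, then lifted lid 1 and found the long-hub wheel, confirmed in the oblique view. Tub 2 was never opened.
- **Placing:** I gripped the wheel by its hub and lowered it until the wrist force changed by about 5 N. I then released it and backed off.
- **Last checks:** The final pictures show the wheel lying flat and alone in the tray, with all tubs upright. Lids 0 and 1 are on the table about 0.53 m and 0.34 m from the tray centre, and lid 2 is still on its tub. The bottle, cup and tower read within about 5 mm of where they started, and the gripper is clear of everything.
- **Disagreements:** The networks gave a few low-confidence false detections, such as a "cup" at the sample, which the pictures contradicted. No check failed. The tray's contact force isn't measured, so I judged it from the wrist force alone.

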